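# Tip a cheese block over the board's edge and slide it home

### The job

The tall block of cheese is too wide to grasp and must be got onto the low square board beside it (the one with a steel edge and an upright back stop, not the wire slicer) without lifting it. Push it along the worktop, upright, until it stands still and square against the board's steel edge; then push it high up so that it tips over that edge and lies on its side on the board. Finally slide it along until its end is squarely against the back stop, wholly on the board, and leave the other things on the worktop where they are.

Things in the scene. Friction and masses are not known exactly. Their poses are not given: they have to be found in the camera images.
- board: Fixed low beech board, 170x170 mm, top 18 mm above the worktop; origin at the centre of its underside. The block is pushed and tipped along its +x. Its edge towards the block is an upright steel-faced step 18 mm high at x = -85 mm. A fixed steel back stop, 150 mm wide, rises 45 mm above the board's top; its face towards the block is at x = +65 mm.
- block: Loose tan cheese block with a white paper band, 90 (its x) by 105 (y) by 140 mm high (z), 0.6 to 0.96 kg. Origin: centre of its underside as it first stands upright, its x within 15 degrees of the board's +x, 25 to 65 mm short of the board's edge. Tipped, it lies x down, z along the board's +x, 90 mm high, its lower end still hanging out over the edge.
- block_mid (a point): Centre of the cheese block (70 mm above its underside as it stands).
- block_foot (a point): Middle of the block's lower front edge, on its underside, 45 mm along its x: the part that meets the board's steel edge.
- block_top (a point): Centre of the block's top face as it stands; once tipped it is the centre of the end that meets the back stop.
- board_edge (a point): Middle of the top of the board's steel edge, 18 mm above the worktop, axes as the board's.
- board_stop (a point): Foot of the back stop's face, in the middle, at the board's top, axes as the board's.
- portion: Bystander: wrapped cheese wedge, 58x111x44 mm, origin under its centre. Not to be moved.
- pot: Bystander: small grey-blue pot of wooden picks, 48 mm wide, 79 mm high, origin under its centre. Not to be moved.
- jar: Bystander: glass jar with red lid, 75 mm wide, 92 mm high, origin under its centre. Not to be moved.

How it is judged:
By the outcome, as a careful person would: the job done as asked, in the order asked, and still so for the second after the job is handed in, with the robot touching nothing.
It also fails if it takes over 58 s, if anything falls off the work surface, if the arm or the gripper's body presses on something with over 40 N, if the wrist force passes 120 N, or if a joint passes its speed limit or range.

### The arm

A 7-joint arm with a two-finger parallel gripper is mounted at the origin on a cart in front of the work surface, level with it; the furniture and walls round the work are solid. World frame = base frame: x ahead of the robot, y to its left, z up, the work surface at z = 0. Lengths are in mm, angles in rad, forces in N, time in s.
With the tool pointing down it reaches from about 400 to 850 mm from the base axis. Payload 4.5 kg.
Tool frame: the origin (TCP) lies at the very end of the fingers, on their centre line; the grasp point (between the pads) lies robot.grasp_offset behind it (robot.grasp_offset is the distance from the TCP to the grasp point, in mm); z points along the fingers, x is the direction in which the jaws open and shut, and the axes are right-handed (so a half turn about z gives the same grasp; the last joint's range is limited). The gripper opens to 85 mm and grips with 20 to 120 N. Pads are 22 mm wide; open, the fingers measure 114 mm over their backs; the gripper's body (76 mm by 85 mm) begins 54 mm behind the grasp point. The pads swing forward as they close: fully open they stand 13 mm farther back than shut.
Start: joints at [1.162, 0.689, -0.195, 1.565, 0.157, 0.902, -0.215], TCP at [267.826, -564.733, 231.317] pointing down, gripper open.
Joint ranges: [-3.01, 3.01], [-0.46, 2.08], [-1.47, 1.51], [0.13, 2.56], [-1, 4.14], [0.04, 2.09], [-2.66, 2.66]. Speed limits (rad/s): [2.57, 2.57, 3.14, 3.14, 3.14, 3.14, 3.14].

### API

Orientations are given as a unit quaternion [w, x, y, z].
In Python, from rig import robot gives the robot as it stands.
- The arm moves only by the tool step_arm, never from a script. Its argument "steps" is a list of rows, each an object with "slide": the shift along the world's x, y, z in cm, a list of three; "rotation": the turn, a rotation vector about the world's x, y, z in degrees, a list of three; "jaw": the opening in per cent of the stroke, from 0 (shut) to 100 (fully open). In form: [{"slide": [tx, ty, tz], "rotation": [ax, ay, az], "jaw": jaw}, ...]. A call has exactly 8 rows; each row shifts and turns the commanded pose from where the row before left it; what a row does not reach is not made up. A row lasts 1/8 s, in which the tool goes at most 62.5 mm and 10.7 degrees, less where a joint would pass 70% of its speed; a pose out of reach is approached as far as the arm can. A call is refused whole if a number of a shift passes 6.25 or a number of a turn 10.7, either way. A call with a gripper value outside its range is refused whole. The fingers move at their own pace and stop on an object; "force" is the grip in N (left out, the last holds). Time passes only in rows, so rows that do not move let the fingers close, or fill a call up. It gives the time, the measured TCP pose, the force and the opening at its end, in the units of the state.
- robot.read_state(): the state, without advancing time (a new reading comes with each control period).
- robot.grab_frame(name): name is "scene" or "side" or "wrist"; returns a dict with "image" (420x560x3 uint8, blue, green, red), "intrinsics" (3x3 intrinsics, pixels), "rvec" (rotation vector, rad) and "tvec" (3), from world to camera coordinates, as OpenCV has them. Camera axes: x right, y down, z forward; pixel columns grow to the right and rows downward; lengths in mm; the calibration is good to about 2 mm. A picture is of the moment at which its call begins. There is no depth.
- robot.job_done(): hands the job in, once; it reports no verdict.
The state is a dict: "time": time; "joint_positions": joint angles; "qvel": joint speeds; "joint_efforts": joint torques, N m; "eef_pos": TCP position; "ee_rot": TCP orientation; "force": force on the tool from outside, world axes, zero at the start; "torque": the same for the moment, N m; "width": finger opening in mm.
Only numpy, scipy, OpenCV 4.12 (cv2) and the standard library are available. Lean on these libraries where they do the work, as an engineer would, in place of code of your own. Each camera call takes 0.05 s, during which the arm holds its last target. There are 200 camera calls.

## Working session

There is one attempt and no reset: what is moved stays moved. The work goes in short steps, Python scripts to look and compute and a tool call to move; the robot and the scene stay as the last step left them, time stands still between calls to the robot, and variables do not carry over. Pictures are saved under pics/ and viewed, about 8 in all and at most 12, crops included, and the job is handed in when it is done.

Besides the shell and the picture viewer there is one more tool, called after "Request:" by a JSON object that holds its "op" and its "data", one argument or row to a line. step_arm: Moves the arm, as the interface text tells. Its arguments: {"type":"object","properties":{"steps":{"type":"array","items":{"type":"object","properties":{"slide":{"type":"array","items":{"type":"number"}},"rotation":{"type":"array","items":{"type":"number"}},"jaw":{"type":"number"}}}},"force":{"type":"number"}},"required":["steps"]}

```bash
mkdir -p pics; ls; cat > h.py <<'E'
import numpy as np, cv2
from rig import robot
def grab(n,save=None):
    f=robot.grab_frame(n)
    if save: cv2.imwrite('pics/'+save,f['image'])
    return f
def ray(f,uv):
    R=cv2.Rodrigues(np.array(f['rvec'],float))[0];t=np.array(f['tvec'],float).ravel()
    d=R.T@np.linalg.inv(np.array(f['intrinsics']))@np.array([uv[0],uv[1],1.]);c=-R.T@t
    return c,d/np.linalg.norm(d)
def onz(f,uv,z):
    c,d=ray(f,uv);return c+d*(z-c[2])/d[2]
def proj(f,P):
    return cv2.projectPoints(np.array(P,float).reshape(-1,1,3),np.array(f['rvec'],float),np.array(f['tvec'],float),np.array(f['intrinsics'],float),None)[0].reshape(-1,2)
E
python3 - <<'E'
from h import *
a=grab('scene','a.png');b=grab('side','b.png')
for f in(a,b): print(ray(f,(280,210)),f['intrinsics'])
s=robot.read_state();print(s['eef_pos'],s['ee_rot'],s['force'],s['time'],robot.grasp_offset)
E
```

```text
pics
(array([124.51764195, 786.41435516, 585.02467141]), array([ 0.4206918 , -0.78269079, -0.45870855])) [[542.73342478   0.         273.40910316]
 [  0.         542.73342478 209.70427882]
 [  0.           0.           1.        ]]
(array([161.35475278, 581.05463531, 548.7879259 ]), array([ 0.47130652, -0.72953374, -0.4956316 ])) [[444.9451017    0.         274.86267772]
 [  0.         444.9451017  213.64198938]
 [  0.           0.           1.        ]]
[ 267.51090768 -564.19867005  230.55277323] [-3.98176696e-04  8.45145620e-01 -5.34535468e-01 -7.45182986e-04] [-0.90307702  0.32000394  0.32550649] 0.1 18.700000000000003
```

View pics/a.png

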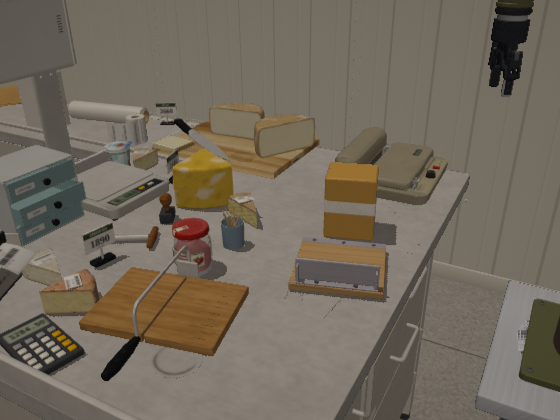

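View pics/b.png

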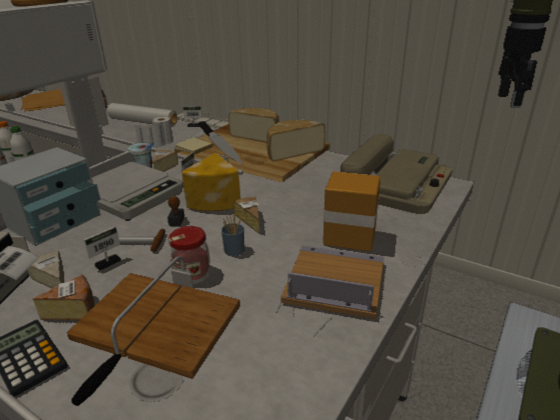

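The scene view shows the block at about (351,200), the board at about (340,268), with its back stop towards the camera at about (340,265). The portion (242,210), pot (232,235) and jar (192,247) lie to the left. Next I'll look closer for the corners.

```bash
python3 - <<'E'
from h import *
a=cv2.imread('pics/a.png')[155:305,280:400];b=cv2.imread('pics/b.png')[165:315,275:395]
cv2.imwrite('pics/c.png',np.hstack([cv2.resize(i,(396,495),interpolation=cv2.INTER_CUBIC) for i in(a,b)]))
E
```

```text
(no output)
```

View pics/c.png

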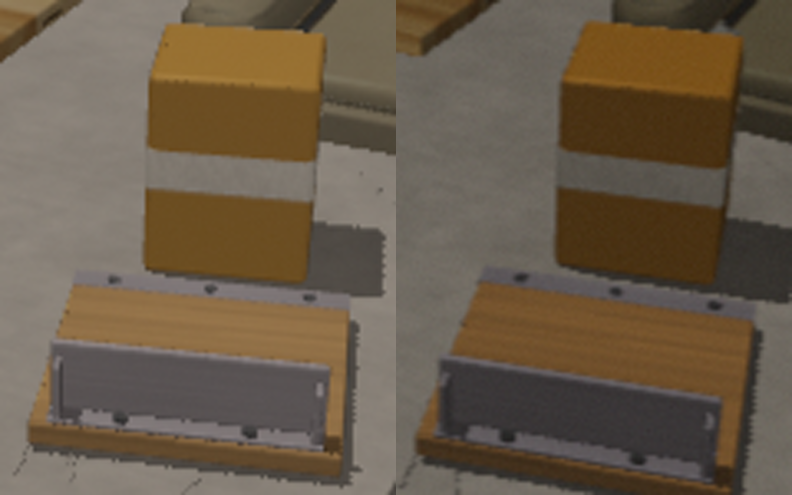

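```bash
python3 - <<'E'
from h import *
a=grab('scene');b=grab('side')
A=lambda p:(p[0]/3.3+280,p[1]/3.3+155)
B=lambda p:((p[0]-396)/3.3+275,p[1]/3.3+165)
pts=dict(
eL=((76,271),(484,266),18),eR=((350,297),(755,308),18),nL=((30,421),(418,436),18),nR=((342,457),(735,473),18),
tbl=((166,26),(585,22),140),tbr=((325,36),(742,38),140),tfl=((149,79),(562,84),140),tfr=((321,93),(738,98),140),
bfl=((144,269),(556,266),0),bfr=((306,280),(716,282),0))
for k,(p,q,z) in pts.items():
    print(k,onz(a,A(p),z).round(1),onz(b,B(q),z).round(1))
for n,p,q in(('jar',(192,285),(190,285)),('pot',(233,247),(234,254)),('portion',(245,225),(250,230))):
    print(n,onz(a,p,0).round(),onz(b,q,0).round())
E
```

```text
eL [544.4 -94.6  18. ] [545.9 -95.4  18. ]
eR [ 382.2 -142.6   18. ] [ 382.3 -140.6   18. ]
nL [495.6  64.   18. ] [495.1  64.8  18. ]
nR [334.1  17.2  18. ] [338.1   3.4  18. ]
tbl [ 540.  -216.2  140. ] [ 541.9 -219.8  140. ]
tbr [ 442.9 -246.2  140. ] [ 444.7 -247.9  140. ]
tfl [ 515.8 -134.   140. ] [ 514.1 -133.1  140. ]
tfr [ 416.4 -161.3  140. ] [ 416.4 -169.2  140. ]
bfl [ 519.7 -145.     0. ] [ 518.2 -142.7    0. ]
bfr [ 421.9 -179.6    0. ] [ 421.5 -179.3    0. ]
jar [664. 131.   0.] [677. 110.   0.]
pot [669. -19.   0.] [667. -17.   0.]
portion [ 696. -112.    0.] [ 693. -113.    0.]
```

```bash
cat >> h.py <<'E'
th=np.radians(16.3);E0=np.array([463.7,-118.3]);U=np.array([-np.sin(th),np.cos(th)]);V=np.array([-np.cos(th),-np.sin(th)])
def bd(P): P=np.array(P)[:2]-E0; return np.array([P@U,P@V])   # coords from board_edge
def wd(u,v): return E0+u*U+v*V
def st():
    from scipy.spatial.transform import Rotation as Ro
    s=robot.read_state();q=np.array(s['ee_rot']);R=Ro.from_quat(q[[1,2,3,0]])
    print('t',round(s['time'],2),'P',np.round(s['eef_pos'],1),'uv',bd(s['eef_pos']).round(1),'F',np.round(s['force'],1),'w',s['width']);print('J',np.round(s['joint_positions'],2))
    tx=np.array([-V[0],-V[1],0]);tz=lambda t:np.array([U[0]*np.sin(t),U[1]*np.sin(t),-np.cos(t)])
    def tgt(t): z=tz(t);return Ro.from_matrix(np.c_[tx,np.cross(z,tx),z])
    for d in(0,25,35,45): print(d,'rot needed deg',np.degrees((tgt(np.radians(d))*R.inv()).as_rotvec()).round(1))
    return s
E
python3 - <<'E'
from h import *
a=grab('scene')
for p in((340,165),(385,190),(435,200),(448,160),(375,130),(410,140)):
    for z in (0,40): P=onz(a,p,z);print(p,z,P.round(),bd(P).round())
st(); print(wd(-190,6),wd(-150,6),wd(-230,6))
E
```

```text
(340, 165) 0 [ 641. -529.    0.] [-444.  -54.]
(340, 165) 40 [ 605. -439.   40.] [-348.  -46.]
(385, 190) 0 [ 477. -429.    0.] [-302.   74.]
(385, 190) 40 [ 453. -346.   40.] [-215.   74.]
(435, 200) 0 [ 352. -429.    0.] [-267.  194.]
(435, 200) 40 [ 337. -346.   40.] [-182.  186.]
(448, 160) 0 [ 383. -700.    0.] [-536.  241.]
(448, 160) 40 [ 365. -598.   40.] [-433.  229.]
(375, 130) 0 [ 652. -856.    0.] [-761.   26.]
(375, 130) 40 [ 616. -743.   40.] [-643.   29.]
(410, 140) 0 [ 524. -813.    0.] [-684.  137.]
(410, 140) 40 [ 497. -704.   40.] [-571.  133.]
t 0.25 P [ 267.7 -564.5  230.9] uv [-373.2  313.4] F [0.  1.5 0.1] w 85.22725531320245
J [ 1.16  0.69 -0.19  1.57  0.16  0.9  -0.22]
0 rot needed deg [-0.  -0.  80.9]
25 rot needed deg [ 24.8 -11.2  79.5]
35 rot needed deg [ 34.7 -15.6  78.2]
45 rot needed deg [ 44.5 -20.   76.4]
[ 511.26784294 -302.34700573] [ 500.04117459 -263.95479405] [ 522.4945113  -340.73921741]
```

Request:
{"op": "step_arm", "data": {
  "steps": [
    {"slide": [2.5,2.6,0.2],"rotation": [0,0,8],"jaw": 60},
    {"slide": [2.5,2.6,0.2],"rotation": [0,0,8],"jaw": 60},
    {"slide": [2.5,2.6,0.2],"rotation": [0,0,8],"jaw": 60},
    {"slide": [2.5,2.6,0.2],"rotation": [0,0,8],"jaw": 60},
    {"slide": [2.5,2.6,0.2],"rotation": [0,0,8],"jaw": 60},
    {"slide": [2.5,2.6,0.2],"rotation": [0,0,8],"jaw": 60},
    {"slide": [2.5,2.6,0.2],"rotation": [0,0,8],"jaw": 60},
    {"slide": [2.5,2.6,0.2],"rotation": [0,0,8],"jaw": 60}
  ]
}}

```text
time: 1.25
eef_pos: [468.4, -355.9, 247.3]
ee_rot: [0.0, 1.0, -0.003, -0.0]
force: [0.5, -0.9, -1.0]
width: 51.4
```

```bash
python3 -c "
from h import *
st()"
```

```text
t 1.25 P [ 468.4 -355.9  247.3] uv [-229.4   62.2] F [ 0.5 -0.9 -1. ] w 51.354010467293925
J [ 0.86  0.65 -0.5   1.65  0.37  0.93  0.22]
0 rot needed deg [ 0.  -0.  16.7]
25 rot needed deg [24.9  3.5 16.4]
35 rot needed deg [34.8  4.9 16.2]
45 rot needed deg [44.7  6.2 15.8]
```

Request:
{"op": "step_arm", "data": {
  "steps": [
    {"slide": [0.6,0.5,-0.5],"rotation": [5,0.7,2],"jaw": 60},
    {"slide": [0.6,0.5,-0.5],"rotation": [5,0.7,2],"jaw": 60},
    {"slide": [0.6,0.5,-1],"rotation": [5,0.7,2],"jaw": 60},
    {"slide": [0.6,0.5,-1],"rotation": [5,0.7,2],"jaw": 60},
    {"slide": [0.6,0.6,-1.5],"rotation": [5,0.7,2],"jaw": 60},
    {"slide": [0.6,0.6,-1.5],"rotation": [5,0.7,2],"jaw": 60},
    {"slide": [0.6,0.6,-1.5],"rotation": [5,0.7,2],"jaw": 60},
    {"slide": [0.4,0.6,-1.5],"rotation": [5,0.7,2],"jaw": 60}
  ]
}}

```text
time: 2.25
eef_pos: [513.9, -313.0, 156.6]
ee_rot: [-0.342, 0.929, 0.131, -0.05]
force: [-0.7, -0.3, -0.6]
width: 51.0
```

```bash
python3 -c "
from h import *
st()
f=grab('scene');g=grab('wrist')
cv2.imwrite('pics/d.png',np.hstack([cv2.resize(f['image'][60:310,280:480],(400,500)),cv2.resize(g['image'],(400,300)).copy() if 0 else cv2.copyMakeBorder(cv2.resize(g['image'],(400,300)),0,200,0,0,0)]))"
```

```text
t 2.25 P [ 513.9 -313.   156.6] uv [-201.     6.4] F [-0.7 -0.3 -0.6] w 51.00132677114137
J [ 0.94  1.15 -0.7   1.11  0.12  1.53  0.68]
0 rot needed deg [-38.7 -11.4   0.2]
25 rot needed deg [-14.7  -4.4   0.2]
35 rot needed deg [-5.1 -1.6  0.2]
45 rot needed deg [4.5 1.2 0.1]
```

View pics/d.png

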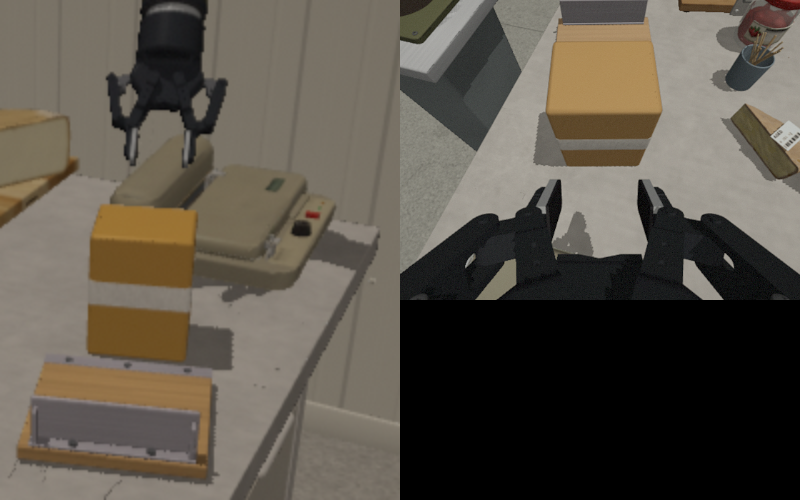

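The gripper is tilted and lined up behind the block. The wrist view shows the block's rear lower edge at crop (566,162)-(641,163), nearly parallel to the jaws, and the bystanders well to the side.

```bash
python3 -c "
from h import *
g=grab('wrist')
for (x,y),z in(((567,162),0),((642,163),0),((554,108),137),((656,114),137),((553,70),140),((650,68),140)):
    P=onz(g,((x-400)*1.4,y*1.4),z);print(P.round(1),bd(P).round(1))
"
```

```text
[ 445.2 -250.4    0. ] [-121.6   54.8]
[ 549.7 -222.1    0. ] [-123.8  -53.5]
[ 452.1 -249.1  137. ] [-122.3   47.8]
[ 541.1 -230.4  137. ] [-129.3  -42.8]
[ 436.9 -210.3  140. ] [-80.8  51.5]
[ 525.9 -182.5  140. ] [-79.1 -41.7]
```

Request:
{"op": "step_arm", "data": {
  "steps": [
    {"slide": [-0.1,0.5,-2],"rotation": [0,0,0],"jaw": 60},
    {"slide": [-0.1,0.5,-2],"rotation": [0,0,0],"jaw": 60},
    {"slide": [-0.1,0.5,-2],"rotation": [0,0,0],"jaw": 60},
    {"slide": [-0.1,0.5,-2],"rotation": [0,0,0],"jaw": 60},
    {"slide": [-0.1,0.5,-2],"rotation": [0,0,0],"jaw": 60},
    {"slide": [-0.1,0.5,-2],"rotation": [0,0,0],"jaw": 60},
    {"slide": [-0.14,0.48,0],"rotation": [0,0,0],"jaw": 60},
    {"slide": [-0.14,0.48,0],"rotation": [0,0,0],"jaw": 60}
  ]
}}

```text
time: 3.4
eef_pos: [505.4, -272.8, 37.7]
ee_rot: [-0.341, 0.93, 0.131, -0.049]
force: [0.5, -0.0, 0.4]
width: 51.1
```

```bash
python3 -c "
from h import *
st()"
```

```text
t 3.4 P [ 505.4 -272.8   37.7] uv [-159.9    3.4] F [ 0.5 -0.   0.4] w 51.116071762561695
J [ 0.93  1.26 -0.68  1.25  0.17  1.29  0.68]
0 rot needed deg [-38.6 -11.3   0.2]
25 rot needed deg [-14.6  -4.4   0.2]
35 rot needed deg [-5.  -1.6  0.2]
45 rot needed deg [4.6 1.2 0.2]
```

Request:
{"op": "step_arm", "data": {
  "steps": [
    {"slide": [-0.17,0.58,0],"rotation": [0,0,0],"jaw": 60},
    {"slide": [-0.17,0.58,0],"rotation": [0,0,0],"jaw": 60},
    {"slide": [-0.17,0.58,0],"rotation": [0,0,0],"jaw": 60},
    {"slide": [-0.14,0.48,0],"rotation": [0,0,0],"jaw": 60},
    {"slide": [-0.14,0.48,0],"rotation": [0,0,0],"jaw": 60},
    {"slide": [-0.14,0.48,0],"rotation": [0,0,0],"jaw": 60},
    {"slide": [-0.14,0.48,0],"rotation": [0,0,0],"jaw": 60},
    {"slide": [-0.14,0.48,0],"rotation": [0,0,0],"jaw": 60}
  ]
}}

```text
time: 4.4
eef_pos: [494.4, -235.1, 37.3]
ee_rot: [-0.338, 0.931, 0.13, -0.048]
force: [2.2, -6.9, 3.4]
width: 50.8
```

```bash
python3 -c "
from h import *
st()
f=grab('scene');g=grab('wrist')
cv2.imwrite('pics/e.png',np.hstack([cv2.resize(f['image'][120:310,290:410],(380,600)),cv2.copyMakeBorder(cv2.resize(g['image'],(400,300)),0,300,0,0,0)]))"
```

```text
t 4.4 P [ 494.4 -235.1   37.3] uv [-120.7    3.3] F [ 2.2 -6.9  3.4] w 50.836364063344504
J [ 0.92  1.23 -0.69  1.38  0.17  1.17  0.64]
0 rot needed deg [-38.3 -11.1   0.4]
25 rot needed deg [-14.3  -4.2   0.4]
35 rot needed deg [-4.7 -1.4  0.4]
45 rot needed deg [5.  1.4 0.4]
```

View pics/e.png

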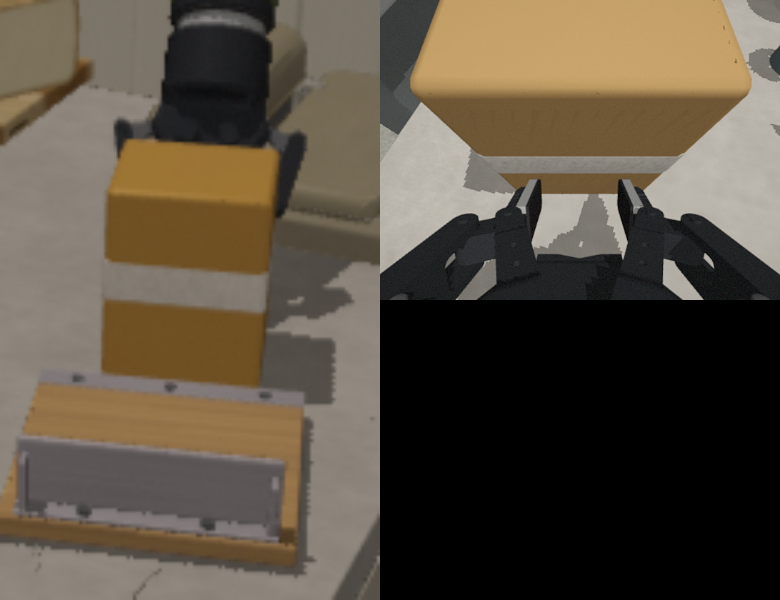

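Both fingertips bear on the block's rear face, it stands upright and parallel to the edge, about 20 mm short of it. Pushing on slowly.

Request:
{"op": "step_arm", "data": {
  "steps": [
    {"slide": [-0.08,0.29,0],"rotation": [0,0,0],"jaw": 60},
    {"slide": [-0.08,0.29,0],"rotation": [0,0,0],"jaw": 60},
    {"slide": [-0.08,0.29,0],"rotation": [0,0,0],"jaw": 60},
    {"slide": [-0.08,0.29,0],"rotation": [0,0,0],"jaw": 60},
    {"slide": [-0.06,0.19,0],"rotation": [0,0,0],"jaw": 60},
    {"slide": [-0.06,0.19,0],"rotation": [0,0,0],"jaw": 60},
    {"slide": [-0.06,0.19,0],"rotation": [0,0,0],"jaw": 60},
    {"slide": [-0.06,0.19,0],"rotation": [0,0,0],"jaw": 60}
  ]
}}

```text
time: 5.5
eef_pos: [489.1, -215.8, 37.2]
ee_rot: [-0.338, 0.931, 0.13, -0.047]
force: [1.9, -7.5, 3.7]
width: 51.4
```

```bash
python3 -c "
from h import *
st()"
```

```text
t 5.5 P [ 489.1 -215.8   37.2] uv [-100.7    3. ] F [ 1.9 -7.5  3.7] w 51.36758423998757
J [ 0.92  1.22 -0.69  1.44  0.17  1.12  0.62]
0 rot needed deg [-38.3 -11.1   0.4]
25 rot needed deg [-14.3  -4.2   0.4]
35 rot needed deg [-4.7 -1.4  0.4]
45 rot needed deg [4.9 1.4 0.4]
```

Request:
{"op": "step_arm", "data": {
  "steps": [
    {"slide": [-0.03,0.1,0],"rotation": [0,0,0],"jaw": 60},
    {"slide": [-0.03,0.1,0],"rotation": [0,0,0],"jaw": 60},
    {"slide": [-0.03,0.1,0],"rotation": [0,0,0],"jaw": 60},
    {"slide": [-0.03,0.1,0],"rotation": [0,0,0],"jaw": 60},
    {"slide": [-0.03,0.1,0],"rotation": [0,0,0],"jaw": 60},
    {"slide": [-0.03,0.1,0],"rotation": [0,0,0],"jaw": 60},
    {"slide": [-0.03,0.1,0],"rotation": [0,0,0],"jaw": 60},
    {"slide": [-0.03,0.1,0],"rotation": [0,0,0],"jaw": 60}
  ]
}}

```text
time: 6.5
eef_pos: [488.8, -213.5, 37.2]
ee_rot: [-0.333, 0.933, 0.128, -0.045]
force: [5.0, -21.0, 10.8]
width: 51.4
```

```bash
python3 -c "
from h import *
st()
f=grab('scene');g=grab('side')
cv2.imwrite('pics/f.png',np.hstack([cv2.resize(f['image'][155:290,300:400],(400,540),interpolation=cv2.INTER_CUBIC),cv2.resize(g['image'][165:300,295:395],(400,540),interpolation=cv2.INTER_CUBIC)]))"
```

```text
t 6.5 P [ 488.8 -213.5   37.2] uv [-98.5   2.6] F [  5.  -21.   10.8] w 51.35342940634884
J [ 0.92  1.21 -0.69  1.46  0.17  1.1   0.62]
0 rot needed deg [-37.8 -10.7   0.6]
25 rot needed deg [-13.7  -3.8   0.6]
35 rot needed deg [-4.1 -1.1  0.7]
45 rot needed deg [5.5 1.7 0.7]
```

View pics/f.png

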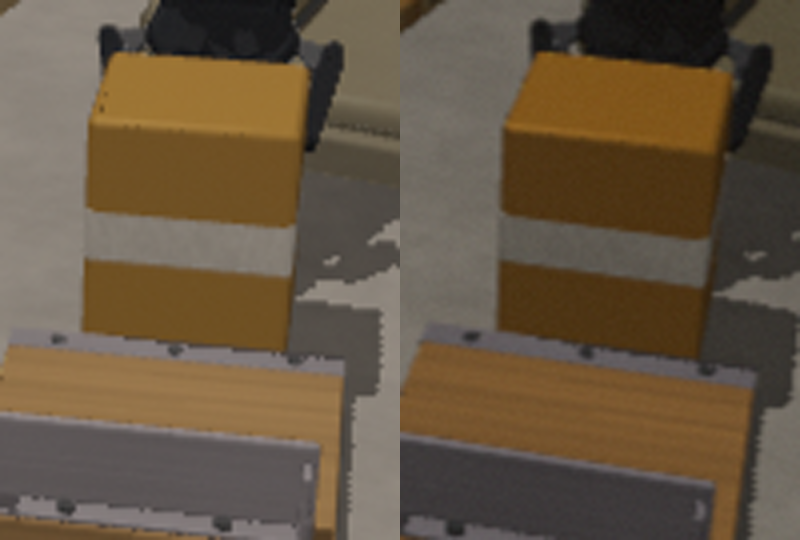

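Both views show the block's lower front edge running parallel along the steel edge, with about the same offset at both corners, so it is square and upright. I'll back off, let it rest, and rise for the high push.

Request:
{"op": "step_arm", "data": {
  "steps": [
    {"slide": [0.2,-0.7,0],"rotation": [0,0,0],"jaw": 60},
    {"slide": [0.4,-1.4,0],"rotation": [0,0,0],"jaw": 60},
    {"slide": [0.4,-1.4,0],"rotation": [0,0,0],"jaw": 60},
    {"slide": [0,0,2.0],"rotation": [0,0,0],"jaw": 60},
    {"slide": [0,0,2.0],"rotation": [0,0,0],"jaw": 60},
    {"slide": [0,0,2.0],"rotation": [0,0,0],"jaw": 60},
    {"slide": [0,0,2.0],"rotation": [0,0,0],"jaw": 60},
    {"slide": [0,0,0],"rotation": [0,0,0],"jaw": 60}
  ]
}}

```text
time: 7.6
eef_pos: [496.0, -239.7, 119.5]
ee_rot: [-0.339, 0.93, 0.132, -0.048]
force: [-0.2, -0.2, 0.4]
width: 51.4
```

```bash
python3 -c "
from h import *
st()
f=grab('scene');cv2.imwrite('pics/g0.png',f['image'])
a=cv2.imread('pics/f.png')[:,:400];b=cv2.resize(f['image'][155:290,300:400],(400,540),interpolation=cv2.INTER_CUBIC)
d=cv2.absdiff(a,b)[60:340,80:310];print(d.mean(),np.percentile(d,99))"
```

```text
t 7.6 P [ 496.  -239.7  119.5] uv [-125.6    3.1] F [-0.2 -0.2  0.4] w 51.42940339508836
J [ 0.94  1.13 -0.72  1.37  0.12  1.28  0.62]
0 rot needed deg [-38.5 -11.2   0.2]
25 rot needed deg [-14.5  -4.2   0.2]
35 rot needed deg [-4.9 -1.4  0.2]
45 rot needed deg [4.7 1.4 0.2]
1.7981573498964802 53.0
```

Request:
{"op": "step_arm", "data": {
  "steps": [
    {"slide": [-0.2,0.67,0],"rotation": [0,0,0],"jaw": 60},
    {"slide": [-0.2,0.67,0],"rotation": [0,0,0],"jaw": 60},
    {"slide": [-0.2,0.67,0],"rotation": [0,0,0],"jaw": 60},
    {"slide": [-0.2,0.67,0],"rotation": [0,0,0],"jaw": 60},
    {"slide": [-0.13,0.45,0.3],"rotation": [0,0,0],"jaw": 60},
    {"slide": [-0.13,0.45,0.35],"rotation": [0,0,0],"jaw": 60},
    {"slide": [-0.13,0.45,0.35],"rotation": [0,0,0],"jaw": 60},
    {"slide": [-0.13,0.45,0.35],"rotation": [0,0,0],"jaw": 60}
  ]
}}

```text
time: 8.65
eef_pos: [481.5, -194.3, 130.9]
ee_rot: [-0.341, 0.93, 0.131, -0.05]
force: [0.3, -1.5, -0.9]
width: 51.7
```

```bash
python3 -c "
from h import *
st()"
```

```text
t 8.65 P [ 481.5 -194.3  130.9] uv [-77.9   4.3] F [ 0.3 -1.5 -0.9] w 51.72740842201546
J [ 0.93  1.08 -0.74  1.5   0.1   1.19  0.58]
0 rot needed deg [-38.6 -11.4   0.2]
25 rot needed deg [-14.6  -4.4   0.2]
35 rot needed deg [-5.  -1.6  0.2]
45 rot needed deg [4.6 1.2 0.2]
```

```bash
python3 -c "
from h import *
f=grab('scene');g=grab('wrist')
cv2.imwrite('pics/g.png',np.hstack([cv2.resize(f['image'][120:310,290:410],(380,600)),cv2.copyMakeBorder(cv2.resize(g['image'],(400,300)),0,300,0,0,0)]))"
```

```text
(no output)
```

View pics/g.png

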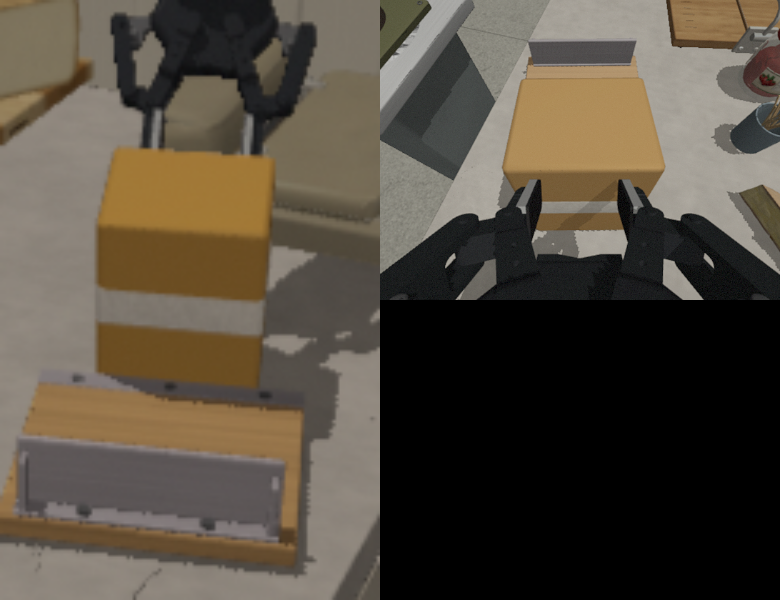

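The block is tipping straight over the edge, parallel to it, with both fingers on its upper rear. Carrying on along the arc.

Request:
{"op": "step_arm", "data": {
  "steps": [
    {"slide": [-0.2,0.67,0.45],"rotation": [0,0,0],"jaw": 60},
    {"slide": [-0.2,0.67,0.4],"rotation": [0,0,0],"jaw": 60},
    {"slide": [-0.2,0.67,0.35],"rotation": [0,0,0],"jaw": 60},
    {"slide": [-0.2,0.67,0.3],"rotation": [0,0,0],"jaw": 60},
    {"slide": [-0.17,0.58,0.2],"rotation": [0,0,0],"jaw": 60},
    {"slide": [-0.17,0.58,0.2],"rotation": [0,0,0],"jaw": 60},
    {"slide": [-0.17,0.58,0.1],"rotation": [0,0,0],"jaw": 60},
    {"slide": [-0.17,0.58,0.1],"rotation": [0,0,0],"jaw": 60}
  ]
}}

```text
time: 9.75
eef_pos: [466.7, -144.2, 151.9]
ee_rot: [-0.341, 0.93, 0.131, -0.05]
force: [1.1, -0.1, -0.4]
width: 51.3
```

```bash
python3 -c "
from h import *
st()
f=grab('scene');g=grab('wrist')
cv2.imwrite('pics/i.png',np.hstack([cv2.resize(f['image'][120:310,290:410],(380,600)),cv2.copyMakeBorder(cv2.resize(g['image'],(400,300)),0,300,0,0,0)]))"
```

```text
t 9.75 P [ 466.7 -144.2  151.9] uv [-25.7   4.4] F [ 1.1 -0.1 -0.4] w 51.31021226678896
J [ 0.91  1.02 -0.77  1.63  0.07  1.09  0.53]
0 rot needed deg [-38.6 -11.4   0.2]
25 rot needed deg [-14.6  -4.4   0.2]
35 rot needed deg [-5.  -1.6  0.2]
45 rot needed deg [4.6 1.2 0.2]
```

View pics/i.png

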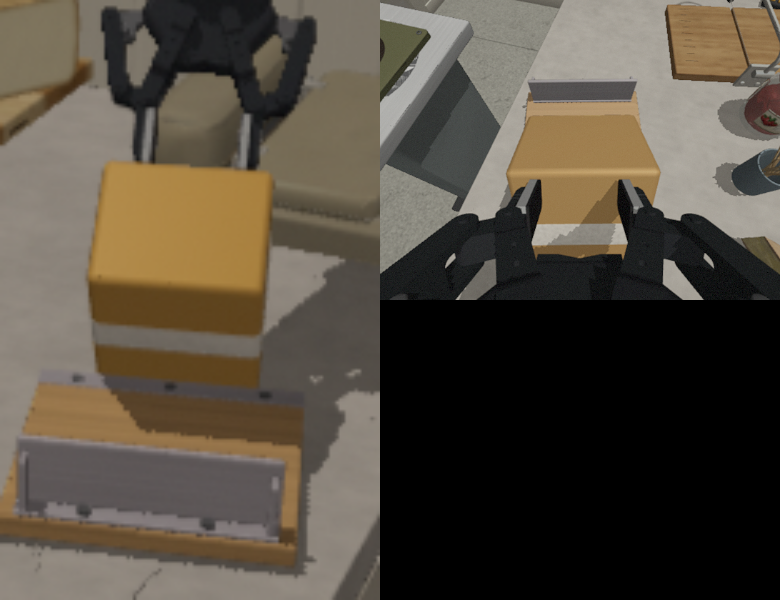

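It leans roughly 35°, just short of balance, still square. Easing it over.

Request:
{"op": "step_arm", "data": {
  "steps": [
    {"slide": [-0.08,0.29,0.05],"rotation": [0,0,0],"jaw": 60},
    {"slide": [-0.08,0.29,0.05],"rotation": [0,0,0],"jaw": 60},
    {"slide": [-0.08,0.29,0.05],"rotation": [0,0,0],"jaw": 60},
    {"slide": [-0.08,0.29,0],"rotation": [0,0,0],"jaw": 60},
    {"slide": [-0.08,0.29,0],"rotation": [0,0,0],"jaw": 60},
    {"slide": [-0.08,0.29,0],"rotation": [0,0,0],"jaw": 60},
    {"slide": [-0.08,0.29,0],"rotation": [0,0,0],"jaw": 60},
    {"slide": [-0.08,0.29,0],"rotation": [0,0,0],"jaw": 60}
  ]
}}

```text
time: 10.85
eef_pos: [460.4, -121.3, 153.3]
ee_rot: [-0.341, 0.93, 0.131, -0.05]
force: [0.3, 0.5, -0.8]
width: 51.2
```

```bash
python3 -c "
from h import *
st()
f=grab('scene');g=grab('wrist')
cv2.imwrite('pics/j.png',np.hstack([cv2.resize(f['image'][120:310,290:410],(380,600)),cv2.copyMakeBorder(cv2.resize(g['image'],(400,300)),0,300,0,0,0)]))
def m(im): h=cv2.cvtColor(im,cv2.COLOR_BGR2HSV);k=cv2.inRange(h,(10,150,80),(25,255,255))[100:310,290:420];ys,xs=np.where(k);return ys.min()+100,ys.max()+100,k.sum()//255
print(m(f['image']),m(cv2.imread('pics/g0.png')))"
```

```text
t 10.85 P [ 460.4 -121.3  153.3] uv [-2.  4.] F [ 0.3  0.5 -0.8] w 51.23669599550493
J [ 0.9   1.   -0.78  1.69  0.06  1.04  0.51]
0 rot needed deg [-38.6 -11.4   0.2]
25 rot needed deg [-14.6  -4.4   0.2]
35 rot needed deg [-5.  -1.6  0.2]
45 rot needed deg [4.6 1.2 0.2]
(np.int64(140), np.int64(241), np.uint64(3061)) (np.int64(140), np.int64(241), np.uint64(2989))
```

View pics/j.png

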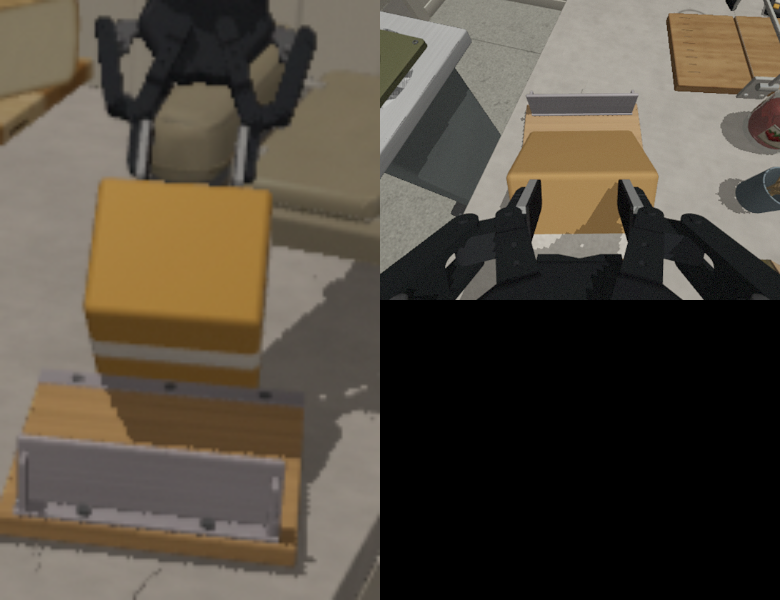

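It is at the balance point, still square, with near zero push force. A little more.

Request:
{"op": "step_arm", "data": {
  "steps": [
    {"slide": [-0.08,0.29,0],"rotation": [0,0,0],"jaw": 60},
    {"slide": [-0.08,0.29,0],"rotation": [0,0,0],"jaw": 60},
    {"slide": [-0.08,0.29,0],"rotation": [0,0,0],"jaw": 60},
    {"slide": [-0.08,0.29,0],"rotation": [0,0,0],"jaw": 60},
    {"slide": [-0.08,0.29,0],"rotation": [0,0,0],"jaw": 60},
    {"slide": [-0.08,0.29,0],"rotation": [0,0,0],"jaw": 60},
    {"slide": [0,0,0],"rotation": [0,0,0],"jaw": 60},
    {"slide": [0,0,0],"rotation": [0,0,0],"jaw": 60}
  ]
}}

```text
time: 11.95
eef_pos: [455.8, -104.2, 153.3]
ee_rot: [-0.34, 0.93, 0.131, -0.049]
force: [0.2, -0.3, 0.8]
width: 51.3
```

```bash
python3 -c "
from h import *
st()
f=grab('scene');g=grab('wrist')
cv2.imwrite('pics/k.png',np.hstack([cv2.resize(f['image'][120:310,290:410],(380,600)),cv2.copyMakeBorder(cv2.resize(g['image'],(400,300)),0,300,0,0,0)]))
def m(im): h=cv2.cvtColor(im,cv2.COLOR_BGR2HSV);k=cv2.inRange(h,(0,0,130),(180,50,255))[180:260,318:372];return k.sum()//255
o=cv2.imread('pics/j.png')[:,:380];n=cv2.imread('pics/k.png')[:,:380]
print('diff',cv2.absdiff(o,n).mean())
for n in 'gijk': print(n,cv2.cvtColor(cv2.imread('pics/%s.png'%n),cv2.COLOR_BGR2HSV)[150:440:18,180].tolist())"
```

```text
t 11.95 P [ 455.8 -104.2  153.3] uv [15.7  3.6] F [ 0.2 -0.3  0.8] w 51.34154414807306
J [ 0.88  0.99 -0.78  1.73  0.05  1.    0.49]
0 rot needed deg [-38.6 -11.4   0.2]
25 rot needed deg [-14.6  -4.4   0.2]
35 rot needed deg [-5.  -1.6  0.2]
45 rot needed deg [4.6 1.2 0.2]
diff 9.268347953216374
g [[19, 93, 99], [18, 168, 161], [18, 169, 161], [18, 168, 162], [19, 169, 161], [18, 177, 108], [18, 172, 108], [18, 174, 107], [17, 123, 114], [17, 33, 125], [16, 111, 110], [18, 173, 106], [18, 176, 107], [8, 38, 80], [16, 129, 140], [17, 127, 153], [17, 129, 150]]
i [[20, 72, 89], [19, 146, 166], [18, 152, 174], [19, 154, 174], [19, 153, 173], [19, 152, 173], [19, 153, 173], [19, 153, 173], [17, 172, 95], [17, 174, 94], [17, 106, 103], [15, 33, 109], [17, 170, 93], [9, 33, 78], [16, 133, 88], [16, 135, 89], [16, 129, 148]]
j [[20, 71, 90], [21, 77, 86], [18, 161, 160], [19, 160, 166], [18, 160, 166], [18, 161, 165], [18, 161, 165], [19, 163, 164], [19, 163, 164], [19, 166, 157], [17, 177, 88], [17, 88, 99], [18, 155, 87], [6, 33, 78], [16, 135, 89], [16, 136, 90], [16, 139, 88]]
k [[21, 69, 89], [21, 76, 87], [12, 27, 47], [20, 70, 84], [20, 65, 82], [18, 172, 111], [18, 175, 92], [18, 32, 177], [17, 102, 167], [19, 169, 158], [18, 170, 159], [18, 174, 113], [18, 174, 113], [18, 174, 113], [18, 174, 113], [18, 174, 113], [18, 175, 112]]
```

The colour column shows it has fallen onto the board, with a lit top and band now in view. Retreating behind its trailing end.

Request:
{"op": "step_arm", "data": {
  "steps": [
    {"slide": [0.6,-2.1,0],"rotation": [0,0,0],"jaw": 60},
    {"slide": [0.6,-2.1,0],"rotation": [0,0,0],"jaw": 60},
    {"slide": [0.6,-2.1,0],"rotation": [0,0,0],"jaw": 60},
    {"slide": [0.6,-2.1,0],"rotation": [0,0,0],"jaw": 60},
    {"slide": [0.2,-0.7,-2],"rotation": [0,0,0],"jaw": 60},
    {"slide": [0,0,-2.5],"rotation": [0,0,0],"jaw": 60},
    {"slide": [0,0,-2.5],"rotation": [0,0,0],"jaw": 60},
    {"slide": [0,0,-2.5],"rotation": [0,0,0],"jaw": 60}
  ]
}}

```text
time: 13.05
eef_pos: [481.0, -194.1, 56.2]
ee_rot: [-0.341, 0.929, 0.132, -0.05]
force: [-0.1, 1.2, 0.1]
width: 51.4
```

```bash
python3 -c "
from h import *
st()
f=grab('scene');g=grab('wrist')
cv2.imwrite('pics/l.png',np.hstack([cv2.resize(f['image'][155:305,280:400],(400,500),interpolation=cv2.INTER_CUBIC),cv2.copyMakeBorder(cv2.resize(g['image'],(400,300)),0,200,0,0,0)]))"
```

```text
t 13.05 P [ 481.  -194.1   56.2] uv [-77.6   4.7] F [-0.1  1.2  0.1] w 51.381652672786345
J [ 0.91  1.18 -0.71  1.5   0.15  1.1   0.6 ]
0 rot needed deg [-38.7 -11.5   0.2]
25 rot needed deg [-14.7  -4.5   0.1]
35 rot needed deg [-5.1 -1.7  0.1]
45 rot needed deg [4.5 1.1 0.1]
```

View pics/l.png

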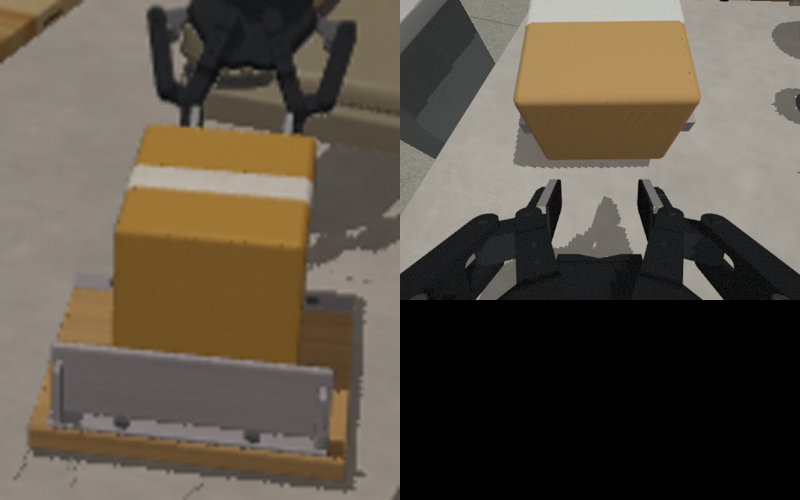

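It lies on its side square on the board, the trailing end overhanging the edge (wrist view, end face about (608,130)), both fingers facing it. Next I slide it home.

Request:
{"op": "step_arm", "data": {
  "steps": [
    {"slide": [-0.2,0.72,0],"rotation": [0,0,0],"jaw": 60},
    {"slide": [-0.2,0.72,0],"rotation": [0,0,0],"jaw": 60},
    {"slide": [-0.2,0.72,0],"rotation": [0,0,0],"jaw": 60},
    {"slide": [-0.2,0.72,0],"rotation": [0,0,0],"jaw": 60},
    {"slide": [-0.2,0.72,0],"rotation": [0,0,0],"jaw": 60},
    {"slide": [-0.14,0.48,0],"rotation": [0,0,0],"jaw": 60},
    {"slide": [-0.14,0.48,0],"rotation": [0,0,0],"jaw": 60},
    {"slide": [-0.14,0.48,0],"rotation": [0,0,0],"jaw": 60}
  ]
}}

```text
time: 14.15
eef_pos: [469.7, -148.0, 58.5]
ee_rot: [-0.338, 0.931, 0.13, -0.047]
force: [1.8, -9.1, 5.8]
width: 51.2
```

Request:
{"op": "step_arm", "data": {
  "steps": [
    {"slide": [-0.1,0.34,0],"rotation": [0,0,0],"jaw": 60},
    {"slide": [-0.1,0.34,0],"rotation": [0,0,0],"jaw": 60},
    {"slide": [-0.1,0.34,0],"rotation": [0,0,0],"jaw": 60},
    {"slide": [-0.08,0.29,0],"rotation": [0,0,0],"jaw": 60},
    {"slide": [-0.08,0.29,0],"rotation": [0,0,0],"jaw": 60},
    {"slide": [-0.06,0.19,0],"rotation": [0,0,0],"jaw": 60},
    {"slide": [-0.06,0.19,0],"rotation": [0,0,0],"jaw": 60},
    {"slide": [-0.06,0.19,0],"rotation": [0,0,0],"jaw": 60}
  ]
}}

```text
time: 15.15
eef_pos: [463.7, -126.2, 58.4]
ee_rot: [-0.338, 0.931, 0.13, -0.047]
force: [3.1, -8.1, 5.4]
width: 51.4
```

```bash
python3 -c "
from h import *
st()"
```

```text
t 15.15 P [ 463.7 -126.2   58.4] uv [-7.6  2.2] F [ 3.1 -8.1  5.4] w 51.38908386942797
J [ 0.87  1.14 -0.72  1.69  0.13  0.91  0.53]
0 rot needed deg [-38.3 -11.    0.4]
25 rot needed deg [-14.3  -4.1   0.4]
35 rot needed deg [-4.7 -1.3  0.4]
45 rot needed deg [4.9 1.4 0.5]
```

10 mm or so left to the stop.

Request:
{"op": "step_arm", "data": {
  "steps": [
    {"slide": [-0.06,0.19,0],"rotation": [0,0,0],"jaw": 60},
    {"slide": [-0.06,0.19,0],"rotation": [0,0,0],"jaw": 60},
    {"slide": [-0.04,0.14,0],"rotation": [0,0,0],"jaw": 60},
    {"slide": [-0.04,0.14,0],"rotation": [0,0,0],"jaw": 60},
    {"slide": [-0.04,0.14,0],"rotation": [0,0,0],"jaw": 60},
    {"slide": [-0.03,0.1,0],"rotation": [0,0,0],"jaw": 60},
    {"slide": [-0.03,0.1,0],"rotation": [0,0,0],"jaw": 60},
    {"slide": [-0.03,0.1,0],"rotation": [0,0,0],"jaw": 60}
  ]
}}

```text
time: 16.15
eef_pos: [461.9, -119.3, 58.3]
ee_rot: [-0.335, 0.932, 0.129, -0.045]
force: [1.8, -22.8, 14.7]
width: 50.9
```

Request:
{"op": "step_arm", "data": {
  "steps": [
    {"slide": [-0.03,0.1,0],"rotation": [0,0,0],"jaw": 60},
    {"slide": [-0.03,0.1,0],"rotation": [0,0,0],"jaw": 60},
    {"slide": [0,0,0],"rotation": [0,0,0],"jaw": 60},
    {"slide": [0,0,0],"rotation": [0,0,0],"jaw": 60},
    {"slide": [0.2,-0.7,0],"rotation": [0,0,0],"jaw": 60},
    {"slide": [0.5,-1.7,0],"rotation": [0,0,0],"jaw": 60},
    {"slide": [0.9,-3,0.5],"rotation": [0,0,0],"jaw": 60},
    {"slide": [0.9,-3,1],"rotation": [0,0,0],"jaw": 60}
  ]
}}

```text
time: 17.15
eef_pos: [481.8, -194.2, 73.4]
ee_rot: [-0.341, 0.929, 0.131, -0.05]
force: [0.8, -0.1, 0.0]
width: 51.2
```

Request:
{"op": "step_arm", "data": {
  "steps": [
    {"slide": [0.5,-1.5,3],"rotation": [0,0,0],"jaw": 60},
    {"slide": [0.5,-1.5,3],"rotation": [0,0,0],"jaw": 60},
    {"slide": [0.5,-1.5,3],"rotation": [0,0,0],"jaw": 60},
    {"slide": [0,0,3],"rotation": [0,0,0],"jaw": 60},
    {"slide": [0,0,2],"rotation": [0,0,0],"jaw": 60},
    {"slide": [0,0,0],"rotation": [0,0,0],"jaw": 60},
    {"slide": [0,0,0],"rotation": [0,0,0],"jaw": 60},
    {"slide": [0,0,0],"rotation": [0,0,0],"jaw": 60}
  ]
}}

```text
time: 18.15
eef_pos: [496.6, -238.8, 212.1]
ee_rot: [-0.341, 0.929, 0.131, -0.05]
force: [-0.6, 0.3, 0.4]
width: 51.3
```

```bash
python3 -c "
from h import *
st()
f=grab('scene');g=grab('wrist')
cv2.imwrite('pics/m.png',np.hstack([cv2.resize(f['image'][155:305,280:400],(400,500),interpolation=cv2.INTER_CUBIC),cv2.copyMakeBorder(cv2.resize(g['image'],(400,300)),0,200,0,0,0)]))
d=cv2.absdiff(cv2.imread('pics/a.png'),f['image']);print('bystander diff',d[180:290,160:270].mean(),d[180:290,160:270].max(), 'noise',d[300:400,100:200].mean())"
```

```text
t 18.15 P [ 496.6 -238.8  212.1] uv [-124.9    2.3] F [-0.6  0.3  0.4] w 51.31361011881022
J [ 0.94  1.01 -0.75  1.33  0.07  1.42  0.59]
0 rot needed deg [-38.7 -11.5   0.2]
25 rot needed deg [-14.7  -4.5   0.2]
35 rot needed deg [-5.1 -1.7  0.2]
45 rot needed deg [4.5 1.1 0.1]
bystander diff 2.5594214876033057 8 noise 2.6127
```

View pics/m.png

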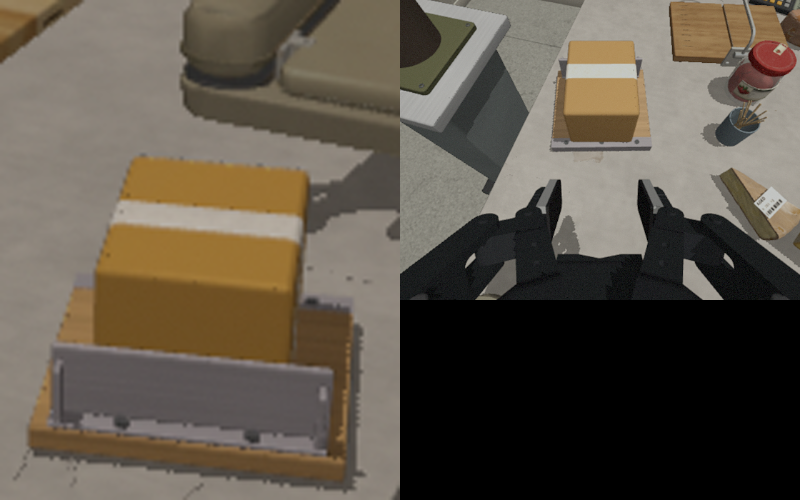

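The block lies on the board with its end against the stop. The steel edge is clear behind it (wrist view, row 145) and the block is parallel to it. The bystander area has changed no more than the image noise. Handing in.

```bash
python3 -c "
from rig import robot
print(robot.job_done())"
```

```text
the job is handed in; nothing more can be done
None
```

The cheese block is on its side on the board with its end against the back stop, and I have handed the job in at about 18 s of the 58 s allowed.

- **Push to the edge:** I pushed it upright with both fingertips low on its rear face until it stood against the steel edge. I then backed off, and it stayed put and square.
- **Tip:** I pushed high up until it went over the edge. It passed the balance point with almost no push force and fell the last part under its own weight.
- **Slide:** I pushed its trailing end until the force rose from about 9 N to about 27 N, which is the contact with the stop, then withdrew the arm.

**Last checks:**
- **Position:** The final pictures show the block wholly on the board and parallel to it, with the steel edge clear behind it. The finger position at contact put its leading end within about 2 mm of the stop's face.
- **Robot clear:** The arm was well away from everything, with the force reading near zero.
- **Bystanders:** The picture area with the jar, pot and wedge had changed no more than the image noise.
- **Disagreement:** The early camera estimates of where the block stood differed by 10 to 15 mm between its top and bottom corners. I relied on contact force and close views instead. No check failed.

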